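# Point out the uncapped sample jar

## Task

One of the three jars on the sample heater was left without its cap: press the heater's large stop button fully in with the fingertips, then show a colleague which jar it is by pointing with closed fingertips down at the middle of its open mouth, 2 to 3 cm above it, for two seconds, and then point in the same way for two seconds at its loose cap lying on the bench. Finally raise the hand about 20 cm clear. Do not press the small start button, and do not touch, shift or lift any jar, the cap, the beaker or the dish.

Things in the scene. Friction and masses are not known exactly. Their poses are not given: they have to be found in the camera images.
- heater: fixed white sample heater, 250 (x) by 300 (y) mm; origin: centre of underside, x away from the operator. Back part (x over -30 mm): 55 mm high, with a plate 110 by 280 mm (centre x 50, top at 63 mm) where three jars stand in a row along y, 75 to 95 mm apart, in any order. In front a black panel slopes 15 deg down to 30 mm: stop button at y = -75, fixed dial at 0, start button at y = +75 mm
- stop (a joint): travel of the stop button, m: 0 out, 0.006 fully in; a spring pushes it back, about 5 N at full travel; it moves square to the panel, so down and slightly (15 degrees) towards +x of the heater; a straight downward push of some 6 N on its middle works
- stop_top (a point): middle of the top face of the stop button: the large grey round button, 34 mm across, on the heater's panel; this point moves with the button; its face leans 15 degrees towards -x of the heater
- start (a joint): travel of the start button, m, 0 out, 0.006 fully in: to be left alone
- start_top (a point): middle of the top face of the start button: the small grey round button, 16 mm across, to be left alone
- open_jar: the jar without a cap: amber glass sample jar, 48 mm across, 66 mm high, narrowing to a neck 39 mm across with an open mouth 33 mm wide; loose, stands upright on the heater plate; origin at the centre of its underside, z up
- open_jar_mouth (a point): centre of the open jar's mouth, level with its rim, 66 mm above the jar's underside (129 mm above the bench)
- jar_a: closed jar: amber glass sample jar, 48 mm across, 70 mm high with its white cap on, so 4 mm taller than the open one; loose, stands on the heater plate; origin at the centre of its underside; leave alone
- jar_b: closed jar just like jar_a; loose, stands on the heater plate; origin at the centre of its underside; leave alone
- cap: the open jar's loose cap: white plastic screw cap, 44 mm across and 16 mm high, with a ribbed edge, lying closed side up on the bench to the left or right of the heater; origin at the centre of its underside
- cap_top (a point): centre of the cap's top face, 16 mm above the bench
- beaker: clear glass beaker, 68 mm across, 90 mm high, loose on the bench beside the heater; origin at the centre of its underside; leave alone
- dish: white ceramic bowl-shaped dish, 80 mm across, 28 mm high, loose on the bench beside the heater; origin at the centre of its underside; leave alone

How it is judged:
By the outcome, as a careful person would: the job done as asked, in the order asked, and still so for the second after the job is handed in, with the robot touching nothing.
It also fails if it takes over 56 s, if anything falls off the work surface, if the arm or the gripper's body presses on something with over 40 N, if the wrist force passes 120 N, or if a joint passes its speed limit or range.

## Robot

A 6-joint arm with a two-finger parallel gripper is mounted at the origin on the work surface. World frame = base frame: x ahead of the robot, y to its left, z up, the work surface at z = 0. Lengths are in m, angles in degrees, forces in N, time in s.
With the tool pointing down it reaches from about 0.4 to 0.825 m from the base axis. Payload 7 kg.
Tool frame: the origin (TCP) lies on the centre line of the jaws, within the pads' length; the fingertips stand 19 mm ahead of it and the grasp point (between the pads) is the TCP; z points along the fingers, y is the line along which they close (so a half turn about z gives the same grasp; the last joint's range is limited). The gripper opens to 88 mm and grips with 3 to 60 N. Pads are 19 mm wide; open, the fingers measure 130 mm over their backs; the gripper's body (78 mm by 193 mm) begins 47 mm behind the grasp point.
Start: joints at [81.767, 20.546, 0.682, 0, -70.136, -16.507], TCP at [0.282, 0.613, 0.246] pointing down, gripper open.
Joint ranges: [-176.03, 176.03], [-82.01, 121.73], [-58.28, 71.71], [-173.87, 95.51], [-174.79, -0.11], [-173.66, 173.66]. Speed limits (degrees/s): [136.94, 136.94, 172.46, 180, 180, 180].

## Interface

Orientations are given as [roll, pitch, yaw] about the fixed x, y, z axes, in that order (R = Rz(yaw) Ry(pitch) Rx(roll)).
In Python, from plant import get_state, capture, close_job gives the robot as it stands.
- The arm moves only by the tool apply_moves, never from a script. Its argument "targets" is a list of rows, each a list of 7 numbers: the opening, from 0 (shut) to 1 (fully open), then the shift along the tool's x, y, z normalised to -1 to 1, where 1 is 1000 mm, then the turn, a rotation vector about the tool's x, y, z normalised to -1 to 1, where 1 is 90 degrees. In form: [[claw, tx, ty, tz, ax, ay, az], ...]. A call has 1 to 20 rows; each row shifts and turns the commanded pose from where the row before left it, along the tool's axes as they then stand; what a row does not reach is not made up. A row lasts 1/12 s, in which the tool goes at most 41.7 mm and 7.16 degrees, less where a joint would pass 70% of its speed; a pose out of reach is approached as far as the arm can. A call with a number of a shift or a turn outside -1 to 1 is refused whole. A call with a gripper value outside its range is refused whole. The fingers move at their own pace and stop on an object; "newtons" is the grip in N (left out, the last holds). Time passes only in rows, so rows that do not move let the fingers close. It gives the time, the measured TCP pose, the force, the opening and the grip force at its end, in the units of the state.
- get_state(): the state, without advancing time (a new reading comes with each control period).
- capture(name): name is "scene" or "side" or "wrist"; returns a dict with "frame" (384x512x3 uint8, red, green, blue), "range_z" (384x512 float32, m along the optical axis (not along the pixel's ray), 0 where there is no reading), "camera_matrix" (3x3 intrinsics, pixels), "k1" (the pictures are not rectified: a ray, as slopes to the right and down, at radius r is drawn at 1 + k1 r^2 times it, then the intrinsics apply), "T" (4x4, takes a point from camera to world coordinates). Camera axes: x right, y down, z forward; pixel columns grow to the right and rows downward; lengths in m; the calibration is good to about 2 mm. A picture is of the moment at which its call begins.
- close_job(): hands the job in; it is judged then, once.
The state is a dict: "time_s": time; "joints": joint angles; "qd": joint speeds; "joint_torque": joint torques, N m; "tcp_pos": TCP position; "eef_rot": TCP orientation; "contact_force": force on the tool from outside, world axes, zero at the start; "moment": the same for the moment, N m; "gripper_width": finger opening in m; "gripper_force": force on a finger pad.
Only numpy, scipy, OpenCV 4.12 (cv2) and the standard library are available. Lean on these libraries where they do the work, as an engineer would, in place of code of your own. Each camera call takes 0.05 s, during which the arm holds its last target. There are 200 camera calls.

## Working session

There is one attempt and no reset: what is moved stays moved. The work goes in short steps, Python scripts to look and compute and a tool call to move; the robot and the scene stay as the last step left them, time stands still between calls to the robot, and variables do not carry over. Pictures are saved under pics/ and viewed, at most 10 in all, crops included, and the job is handed in when it is done.

Besides the shell and the picture viewer there is one more tool, called after ">>>" as name(argument=value, ...) on one line, values as JSON. apply_moves: Moves the arm, as the interface text tells. Scaled input: -1 to 1 covers 1000 mm each way for a shift and 90 degrees each way for a turn. Its arguments: {"type":"object","properties":{"targets":{"type":"array","items":{"type":"array","items":{"type":"number"}}},"newtons":{"type":"number"}},"required":["targets"]}

```bash
mkdir -p pics; cat > h.py <<'E'
import numpy as np, cv2
from plant import get_state, capture, close_job
from scipy.spatial.transform import Rotation as R
def cloud(c):
    h,w=c["range_z"].shape; K=c["camera_matrix"]
    u,v=np.meshgrid(np.arange(w),np.arange(h))
    d=np.stack([(u-K[0,2])/K[0,0],(v-K[1,2])/K[1,1]],-1); s=d.copy()
    for _ in range(8): s=d/(1+c["k1"]*(s**2).sum(-1,keepdims=True))
    ray=np.concatenate([s,np.ones((h,w,1))],-1)
    T=c["T"]; return ray@T[:3,:3].T, T[:3,3], c["range_z"]
def onplane(c,uv,z):
    r,o,_=cloud(c); d=cv2.remap(r.astype(np.float32),np.float32([[uv[0]]]),np.float32([[uv[1]]]),1)[0,0]
    return o+d*(z-o[2])/d[2]
E
python3 - <<'E'
from h import *
s=get_state(); print(s["time_s"],s["tcp_pos"],s["eef_rot"],s["contact_force"])
for n in ["scene","side"]:
    c=capture(n); np.save(n+".npy",c,allow_pickle=True)
    cv2.imwrite(f"pics/{n}0.png",cv2.resize(c["frame"][:,:,::-1],(800,600),interpolation=cv2.INTER_CUBIC)); print(n,c["T"].round(3).tolist(),c["k1"],c["camera_matrix"].tolist())
E
```

```text
0.0 [0.28233211 0.61261283 0.24464436] [ 1.79906588e+02 -8.92325548e-03 -2.47470182e+01] [ 0.27396869 -0.71331525 -0.27333512]
scene [[-0.078, 0.761, -0.644, 1.146], [0.997, 0.06, -0.05, 0.06], [0.0, -0.646, -0.763, 0.848], [0.0, 0.0, 0.0, 1.0]] 0.05783863329044353 [[445.039212475073, 0.0, 249.59091079250564], [0.0, 445.039212475073, 192.82135430149623], [0.0, 0.0, 1.0]]
side [[-0.679, -0.579, 0.452, 0.169], [-0.735, 0.539, -0.412, 0.329], [-0.005, -0.611, -0.791, 0.735], [0.0, 0.0, 0.0, 1.0]] -0.08437663823992916 [[365.60337127614287, 0.0, 257.00241322834245], [0.0, 365.60337127614287, 196.67835138623215], [0.0, 0.0, 1.0]]
```

View pics/scene0.png

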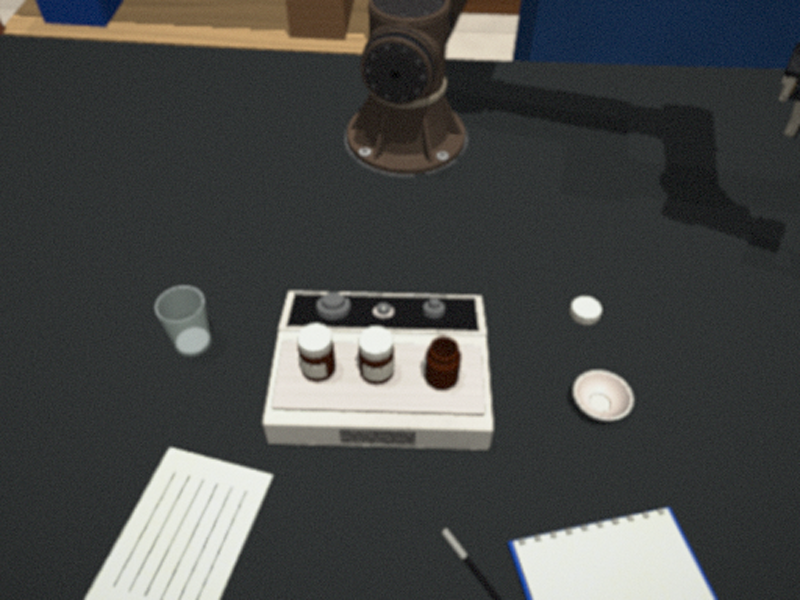

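View pics/side0.png

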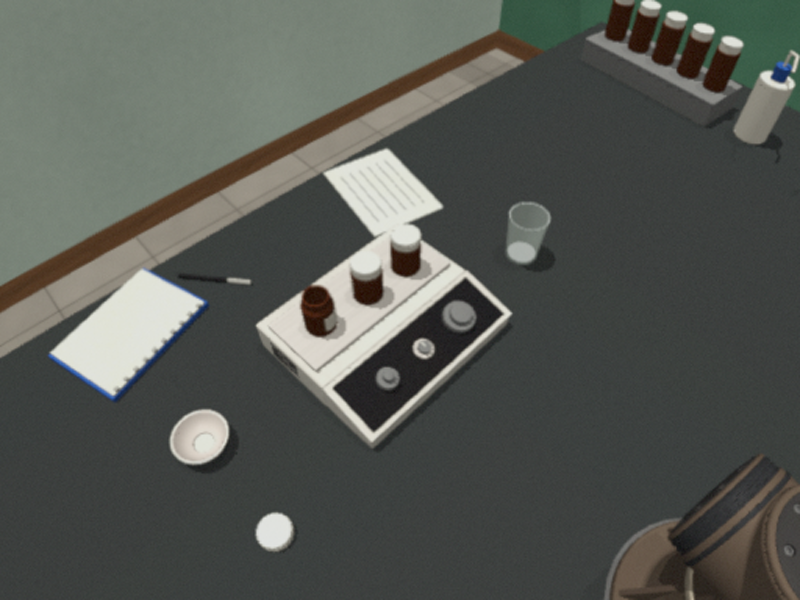

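The scene view shows the stop button at about (333,305), the open jar's mouth at (442,345), the cap at (586,308), the beaker at the left and the dish at (603,395). In the side view the same things are at (460,315), (317,297), (274,531), (525,235) and (200,438). Next I'll zoom in for exact pixels.

```bash
python3 - <<'E'
from h import *
out=[]
for n,boxes in [("scene",[(195,180,60,60),(255,200,60,60),(350,170,60,60)]),("side",[(265,175,60,60),(175,170,60,60),(145,310,60,60)])]:
    c=np.load(n+".npy",allow_pickle=True).item(); f=c["frame"][:,:,::-1]
    row=[]
    for x,y,w,h in boxes:
        p=cv2.resize(f[y:y+h,x:x+w],(260,260),interpolation=cv2.INTER_CUBIC)
        row.append(cv2.convertScaleAbs(p,alpha=1.6))
    out.append(np.hstack(row))
    r,o,z=cloud(c); P=o+r*z[...,None]
    # cap blob
    x,y,w,h=boxes[2]; m=(f[y:y+h,x:x+w].min(-1)>110).astype(np.uint8)
    k,l,st,ce=cv2.connectedComponentsWithStats(m)
    for i in range(1,k):
        if st[i,4]>40: print(n,"cap",ce[i]+[x,y],st[i], onplane(c,ce[i]+[x,y],0.012))
    for nm,uvs in {"scene":{"stop":(213,192),"jar":(283,219),"cap":(375,196)},"side":{"stop":(294,201),"jar":(203,187),"cap":(175,338)}}[n].items():
        u,v=uvs; print(n,nm,np.median(P[v-1:v+2,u-1:u+2].reshape(-1,3),0).round(4))
    # top surfaces from depth: jar-cap tops, plate
    for lo,hi in [(0.058,0.068),(0.125,0.140)]:
        m=(P[...,2]>lo)&(P[...,2]<hi)&(z>0)&(P[...,0]>.35)&(P[...,0]<.9)&(abs(P[...,1])<.3)
        print(n,lo,m.sum(),P[m].min(0).round(3),P[m].max(0).round(3))
        if lo>.1:
            k,l,st,ce=cv2.connectedComponentsWithStats(m.astype(np.uint8))
            for i in range(1,k):
                if st[i,4]>15: print("  ",ce[i],st[i,4],P[l==i].mean(0).round(4))
        else:
            q=P[m][:,:2].astype(np.float32); print("  rect",cv2.minAreaRect(q))
cv2.imwrite("pics/crop.png",np.vstack(out))
E
```

```text
scene cap [374.96043165 197.14388489] [ 15  19  21  18 278] [0.42947664 0.31038564 0.012     ]
scene stop [ 0.4922 -0.075   0.069 ]
scene jar [0.5898 0.0863 0.1113]
scene cap [0.4311 0.3094 0.0177]
scene 0.058 4823 [ 0.472 -0.3    0.058] [0.695 0.153 0.068]
  rect ((0.5828747153282166, -0.07440213859081268), (0.2220255732536316, 0.4486386179924011), 2.663858413696289)
scene 0.125 812 [ 0.587 -0.102  0.125] [0.633 0.106 0.139]
   [200.85142857 216.39714286] 350 [ 0.6121 -0.0794  0.1337]
   [240.12       218.30285714] 350 [ 6.107e-01 -3.000e-04  1.338e-01]
   [283.76785714 222.80357143] 112 [0.6115 0.0875 0.1292]
side cap [175.14285714 339.67099567] [ 18  18  25  25 462] [0.43173307 0.30805039 0.012     ]
side stop [ 0.4844 -0.074   0.0645]
side jar [0.627  0.0732 0.1089]
side cap [0.4333 0.3066 0.0166]
side 0.058 3053 [ 0.471 -0.298  0.058] [0.687 0.146 0.068]
  rect ((0.5784850716590881, -0.07475124299526215), (0.2156512290239334, 0.4445611834526062), 2.4500155448913574)
side 0.125 603 [ 0.586 -0.103  0.125] [0.632 0.104 0.136]
   [258.98706897 150.72844828] 232 [ 0.6083 -0.079   0.1324]
   [234.12867647 168.58088235] 272 [ 0.6053 -0.001   0.1325]
   [201.88888889 189.22222222] 99 [0.6103 0.0857 0.1283]
```

View pics/crop.png

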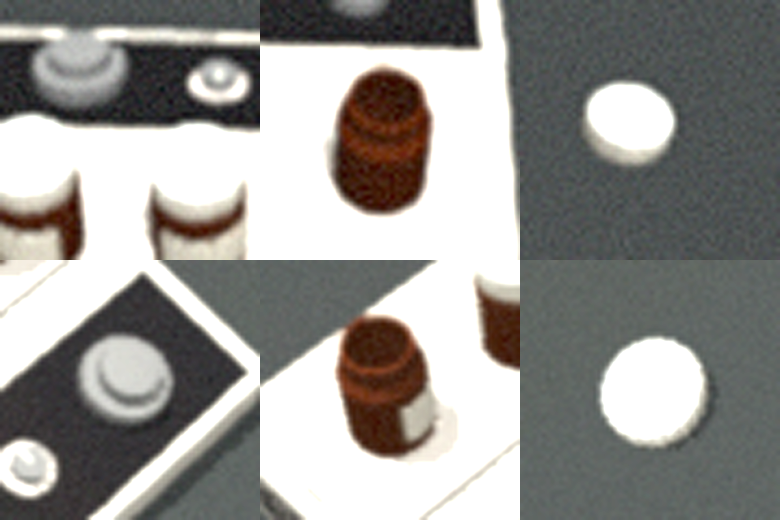

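The crops show the stop button's top face (scene about (213.5,192), side (295,200)), the mouth ellipse of the capless jar and the cap. I'll triangulate these.

```bash
python3 - <<'E'
from h import *
a,b=[np.load(n+".npy",allow_pickle=True).item() for n in("scene","side")]
pts={"stop":((213.5,192),(295,200),.06),"jar":((283.6,221.7),(202.2,188.7),.129),"cap":((375,197),(175.4,339.8),.016)}
for n,(p,q,z) in pts.items():
    A=[];B=[]
    for c,uv in((a,p),(b,q)):
        o=c["T"][:3,3]; d=onplane(c,uv,z)-o; d/=np.linalg.norm(d); M=np.eye(3)-np.outer(d,d); A.append(M);B.append(M@o)
    print(n,onplane(a,p,z).round(4),onplane(b,q,z).round(4),np.linalg.solve(sum(A),sum(B)).round(4))
for c in(a,b):
    r,o,z=cloud(c); P=o+r*z[...,None]
    m=(abs(P[...,0]-.49)<.035)&(abs(P[...,1]+.075)<.03); Q=P[m]
    for lo in np.arange(.03,.09,.005):
        k=(Q[:,2]>lo)&(Q[:,2]<lo+.005); print(lo.round(3),k.sum(),Q[k].mean(0).round(4) if k.any() else "")
E
```

```text
stop [ 0.4843 -0.0752  0.06  ] [ 0.4871 -0.0802  0.06  ] [ 0.4858 -0.0763  0.0631]
jar [0.6088 0.0871 0.129 ] [0.6104 0.0847 0.129 ] [0.6095 0.0862 0.1305]
cap [0.4324 0.3093 0.016 ] [0.4297 0.308  0.016 ] [0.4306 0.3089 0.0142]
0.03 0 
0.035 21 [ 0.461  -0.0615  0.0377]
0.04 20 [ 0.4772 -0.0549  0.0426]
0.045 41 [ 0.5002 -0.0759  0.0477]
0.05 124 [ 0.5111 -0.0717  0.0525]
0.055 95 [ 0.503  -0.0749  0.0574]
0.06 92 [ 0.4975 -0.0754  0.0626]
0.065 78 [ 0.4894 -0.0768  0.0673]
0.07 11 [ 0.496  -0.0745  0.0712]
0.075 0 
0.08 0 
0.085 0 
0.03 41 [ 0.4587 -0.0764  0.0339]
0.035 128 [ 0.4656 -0.0734  0.0372]
0.04 52 [ 0.4822 -0.0555  0.0423]
0.045 77 [ 0.4968 -0.0631  0.0483]
0.05 150 [ 0.5012 -0.0717  0.052 ]
0.055 66 [ 0.4927 -0.0668  0.0576]
0.06 97 [ 0.4889 -0.0754  0.0625]
0.065 74 [ 0.4917 -0.0769  0.0671]
0.07 1 [ 0.4961 -0.0719  0.0702]
0.075 0 
0.08 0 
0.085 0
```

>>> apply_moves(targets=[[0,0,0,0,0,0,-0.055],[0,0,0,0,0,0,-0.055],[0,0,0,0,0,0,-0.055],[0,0,0,0,0,0,-0.055],[0,0,0,0,0,0,-0.055],[0,0,0,0,0,0,0]], newtons=10)

```text
time_s: 0.6
tcp_pos: [0.2824, 0.6128, 0.245]
eef_rot: [179.9, 0.0, 0.2]
contact_force: [-0.9, -0.0, -0.2]
gripper_width: 0.0531
gripper_force: 0.0
```

>>> apply_moves(targets=[[0,0.005,0.017,0,0,0,0],[0,0.01,0.034,0,0,0,0],[0,0.01,0.034,0,0,0,0],[0,0.01,0.034,0,0,0,0],[0,0.01,0.034,0,0,0,0],[0,0.01,0.034,0,0,0,0],[0,0.01,0.034,0,0,0,0],[0,0.01,0.034,0,0,0,0],[0,0.01,0.034,0,0,0,0],[0,0.01,0.034,0,0,0,0],[0,0.01,0.034,0,0,0,0],[0,0.01,0.034,0,0,0,0],[0,0.01,0.034,0,0,0,0],[0,0.01,0.034,0,0,0,0],[0,0.01,0.034,0,0,0,0],[0,0.01,0.034,0,0,0,0],[0,0.01,0.034,0,0,0,0],[0,0.01,0.034,0,0,0,0],[0,0.01,0.034,0,0,0,0],[0,0.005,0.017,0,0,0,0]])

```text
time_s: 2.27
tcp_pos: [0.4728, -0.0358, 0.2455]
eef_rot: [180.0, 0.0, -0.3]
contact_force: [-0.2, 0.7, 0.7]
gripper_width: 0.0005
gripper_force: 0.0
```

>>> apply_moves(targets=[[0,0.006,0.02,0,0,0,0],[0,0,0,0,0,0,0],[0,0,0,0,0,0,0],[0,0,0,0,0,0,0]])

```text
time_s: 2.6
tcp_pos: [0.4784, -0.0529, 0.2454]
eef_rot: [-180.0, 0.0, -0.1]
contact_force: [-0.2, -0.0, -0.8]
gripper_width: 0.0009
gripper_force: 0.0
```

```bash
python3 - <<'E'
from h import *
c=capture("wrist"); np.save("w1.npy",c,allow_pickle=True)
cv2.imwrite("pics/w1.png",cv2.convertScaleAbs(cv2.resize(c["frame"][:,:,::-1],(800,600),interpolation=cv2.INTER_CUBIC),alpha=1.4))
print(c["T"].round(3).tolist(), get_state()["tcp_pos"])
E
```

```text
[[-0.002, -0.969, -0.247, 0.545], [-1.0, 0.002, -0.0, -0.052], [0.001, 0.247, -0.969, 0.385], [0.0, 0.0, 0.0, 1.0]] [ 0.47841162 -0.05254407  0.24548285]
```

View pics/w1.png

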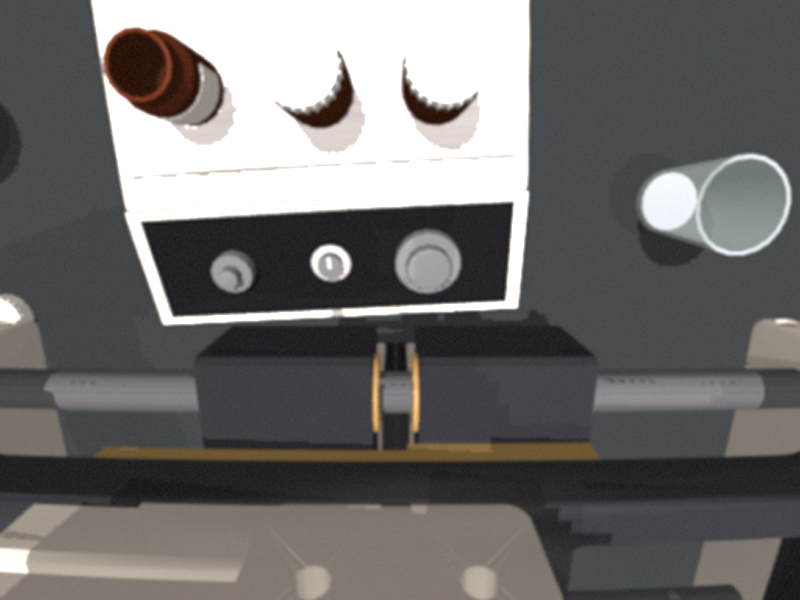

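```bash
python3 - <<'E'
from h import *
c=np.load("w1.npy",allow_pickle=True).item(); K=c["camera_matrix"];print(K[0,0],c["k1"])
def proj(p):
    q=np.linalg.inv(c["T"])@np.r_[p,1]; s=q[:2]/q[2]; s=s*(1+c["k1"]*(s@s)); return (s*K[0,0]+K[:2,2])/.64
for p in [(.478,-.0525,.2265),(.478+.0095,-.0525,.2265),(.478,-.0315,.2265),(.478,-.0525,.293),(.478,-.0315,.293)]: print(p,proj(np.array(p)).round(0))
r,o,z=cloud(c);P=o+r*z[...,None]
for u,v in [(200,350),(250,400),(300,340),(380,340),(395,340),(400,395),(375,400),(500,350),(590,360),(395,355)]: print((u,v),P[int(v*.64),int(u*.64)].round(3))
for n,uv,zz in [("stop",(430,266),.065),("jar",(141,64),.129),("start",(232,276),.06)]: print(n,onplane(c,np.array(uv)*.64,zz).round(4),P[int(uv[1]*.64),int(uv[0]*.64)].round(4))
E
```

```text
282.694866724102 -0.047708419653629805
(0.478, -0.0525, 0.2265) [395. 367.]
(0.4875, -0.0525, 0.2265) [395. 344.]
(0.478, -0.0315, 0.2265) [341. 367.]
(0.478, -0.0525, 0.293) [396. 475.]
(0.478, -0.0315, 0.293) [309. 475.]
(200, 350) [0.4   0.13  0.001]
(250, 400) [ 0.509 -0.027  0.315]
(300, 340) [ 0.517 -0.034  0.306]
(380, 340) [ 0.411 -0.038  0.001]
(395, 340) [ 0.41  -0.051 -0.   ]
(400, 395) [ 0.508 -0.053  0.31 ]
(375, 400) [ 0.508 -0.049  0.313]
(500, 350) [ 0.517 -0.071  0.313]
(590, 360) [ 0.517 -0.085  0.315]
(395, 355) [ 0.396 -0.051  0.001]
stop [ 0.4894 -0.0781  0.065 ] [ 0.4897 -0.0778  0.0652]
jar [0.6118 0.0847 0.129 ] [0.6225 0.1049 0.0915]
start [0.4814 0.0703 0.06  ] [0.4833 0.0686 0.066 ]
```

The wrist view shows the stop button at (430,266), the open jar's mouth at (141,64) and a clear gap around the button. The three views agree within about 3 mm, so I'm descending over the button.

>>> apply_moves(targets=[[0,0.004,0.012,0,0,0,0],[0,0.004,0.012,0.01,0,0,0],[0,0,0,0.02,0,0,0],[0,0,0,0.02,0,0,0],[0,0,0,0.02,0,0,0],[0,0,0,0.02,0,0,0],[0,0,0,0.02,0,0,0],[0,0,0,0.02,0,0,0],[0,0,0,0.01,0,0,0],[0,0,0,0.004,0,0,0],[0,0,0,0,0,0,0],[0,0,0,0,0,0,0],[0,0,0,0,0,0,0]])

```text
time_s: 3.73
tcp_pos: [0.4873, -0.0765, 0.1025]
eef_rot: [-180.0, -0.1, 0.0]
contact_force: [-0.1, -0.4, 0.4]
gripper_width: 0.0009
gripper_force: 0.0
```

>>> apply_moves(targets=[[0,0,0,0.002,0,0,0],[0,0,0,0.002,0,0,0],[0,0,0,0.002,0,0,0],[0,0,0,0.002,0,0,0],[0,0,0,0,0,0,0],[0,0,0,0,0,0,0]])

```text
time_s: 4.23
tcp_pos: [0.4865, -0.077, 0.0934]
eef_rot: [180.0, 0.0, -0.0]
contact_force: [0.7, -0.1, -0.1]
gripper_width: 0.0003
gripper_force: 0.0
```

Tips are at about z 0.074. I'm stepping down and watching the force.

>>> apply_moves(targets=[[0,0,0,0.002,0,0,0],[0,0,0,0.002,0,0,0],[0,0,0,0.002,0,0,0],[0,0,0,0,0,0,0],[0,0,0,0,0,0,0]])

```text
time_s: 4.65
tcp_pos: [0.4865, -0.077, 0.0873]
eef_rot: [180.0, 0.0, 0.0]
contact_force: [0.4, 0.9, -0.5]
gripper_width: 0.0008
gripper_force: 0.0
```

>>> apply_moves(targets=[[0,0,0,0.001,0,0,0],[0,0,0,0.001,0,0,0],[0,0,0,0,0,0,0],[0,0,0,0,0,0,0]])

```text
time_s: 4.98
tcp_pos: [0.487, -0.0769, 0.0858]
eef_rot: [-180.0, -0.0, 0.0]
contact_force: [1.0, 0.3, 2.1]
gripper_width: 0.0006
gripper_force: 0.9
```

>>> apply_moves(targets=[[0,0,0,0.001,0,0,0],[0,0,0,0.001,0,0,0],[0,0,0,0,0,0,0],[0,0,0,0,0,0,0]])

```text
time_s: 5.32
tcp_pos: [0.4872, -0.0769, 0.0838]
eef_rot: [-180.0, -0.1, 0.0]
contact_force: [2.1, -1.0, 3.3]
gripper_width: 0.0009
gripper_force: 1.4
```

>>> apply_moves(targets=[[0,0,0,0.001,0,0,0],[0,0,0,0.001,0,0,0],[0,0,0,0,0,0,0],[0,0,0,0,0,0,0]])

```text
time_s: 5.65
tcp_pos: [0.4871, -0.0769, 0.0817]
eef_rot: [-180.0, -0.0, 0.0]
contact_force: [1.4, 0.0, 4.7]
gripper_width: 0.0005
gripper_force: 2.0
```

>>> apply_moves(targets=[[0,0,0,0.001,0,0,0],[0,0,0,0.001,0,0,0],[0,0,0,0,0,0,0],[0,0,0,0,0,0,0]])

```text
time_s: 5.98
tcp_pos: [0.4874, -0.0769, 0.0802]
eef_rot: [-180.0, -0.1, 0.0]
contact_force: [1.9, -0.6, 8.6]
gripper_width: 0.0006
gripper_force: 3.7
```

>>> apply_moves(targets=[[0,0,0,0.001,0,0,0],[0,0,0,0,0,0,0],[0,0,0,0,0,0,0],[0,0,0,0,0,0,0],[0,0,0,0,0,0,0],[0,0,0,0,0,0,0]])

```text
time_s: 6.48
tcp_pos: [0.4875, -0.0769, 0.0798]
eef_rot: [180.0, -0.1, 0.1]
contact_force: [-0.3, 1.3, 14.5]
gripper_width: 0.0006
gripper_force: 7.3
```

The button has bottomed out (14.5 N, no more travel). Retreating, then over the open jar.

>>> apply_moves(targets=[[0,0,0,-0.004,0,0,0],[0,0,0,-0.008,0,0,0],[0,0,0,-0.02,0,0,0],[0,0,0,-0.02,0,0,0],[0,0,0,-0.02,0,0,0],[0,0,0,-0.02,0,0,0],[0,0,0,-0.02,0,0,0],[0,0,0,-0.02,0,0,0],[0,0,0,-0.01,0,0,0],[0,0,0,0,0,0,0],[0,0,0,0,0,0,0]])

```text
time_s: 7.4
tcp_pos: [0.4859, -0.0769, 0.22]
eef_rot: [-180.0, 0.0, -0.0]
contact_force: [-0.1, -0.6, -0.4]
gripper_width: 0.0004
gripper_force: 0.0
```

>>> apply_moves(targets=[[0,0.006,-0.008,0,0,0,0],[0,0.012,-0.016,0,0,0,0],[0,0.015,-0.02,0,0,0,0],[0,0.015,-0.02,0,0,0,0],[0,0.015,-0.02,0,0,0,0],[0,0.015,-0.02,0,0,0,0],[0,0.015,-0.02,0,0,0,0],[0,0.015,-0.02,0,0,0,0],[0,0.01,-0.014,0,0,0,0],[0,0.004,-0.004,0,0,0,0],[0,0,0,0,0,0,0],[0,0,0,0,0,0,0],[0,0,0,0,0,0,0]])

```text
time_s: 8.48
tcp_pos: [0.6078, 0.0845, 0.2199]
eef_rot: [180.0, 0.1, -0.0]
contact_force: [-0.1, -0.6, -0.1]
gripper_width: 0.0004
gripper_force: 0.0
```

```bash
python3 - <<'E'
from h import *
print(get_state()["tcp_pos"],get_state()["eef_rot"])
ims=[]
for n,(x,y,w,h) in {"scene":(235,150,90,110),"side":(160,100,90,110)}.items():
    c=capture(n); np.save(n+"2.npy",c,allow_pickle=True); T=c["T"];K=c["camera_matrix"]
    f=c["frame"][:,:,::-1][y:y+h,x:x+w]; ims.append(cv2.convertScaleAbs(cv2.resize(f,(400,489),interpolation=cv2.INTER_CUBIC),alpha=1.6))
cv2.imwrite("pics/over.png",np.hstack(ims))
E
```

```text
[0.6078343  0.0844765  0.21986726] [ 1.79971796e+02  7.90477885e-02 -1.26670097e-02]
```

View pics/over.png

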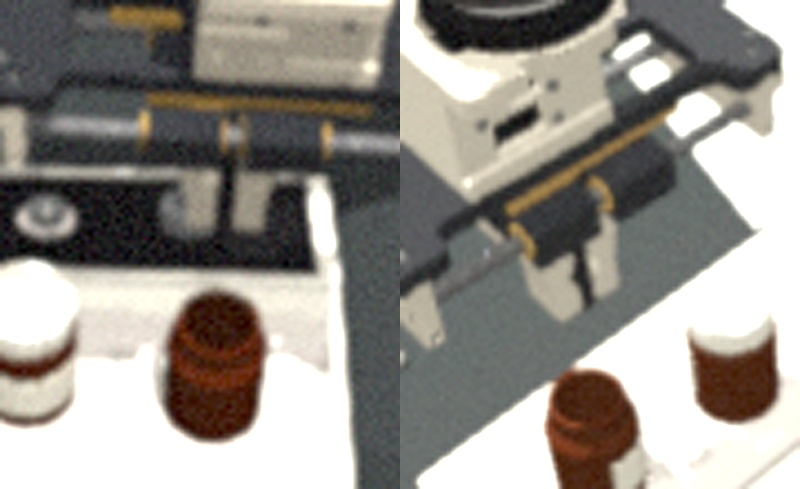

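The picture shows closed fingertips centred above the open jar's mouth, with the jars unmoved. Lowering to 2.5 cm above the mouth and holding.

>>> apply_moves(targets=[[0,0.003,-0.001,0.005,0,0,0],[0,0,0,0.01,0,0,0],[0,0,0,0.01,0,0,0],[0,0,0,0.01,0,0,0],[0,0,0,0.008,0,0,0],[0,0,0,0.004,0,0,0],[0,0,0,0,0,0,0],[0,0,0,0,0,0,0],[0,0,0,0,0,0,0],[0,0,0,0,0,0,0]])

```text
time_s: 9.42
tcp_pos: [0.6119, 0.0862, 0.1741]
eef_rot: [-180.0, -0.1, 0.0]
contact_force: [-0.3, -0.5, 0.1]
gripper_width: 0.0004
gripper_force: 0.0
```

>>> apply_moves(targets=[[0,0,0,0,0,0,0],[0,0,0,0,0,0,0],[0,0,0,0,0,0,0],[0,0,0,0,0,0,0],[0,0,0,0,0,0,0],[0,0,0,0,0,0,0],[0,0,0,0,0,0,0],[0,0,0,0,0,0,0],[0,0,0,0,0,0,0],[0,0,0,0,0,0,0],[0,0,0,0,0,0,0],[0,0,0,0,0,0,0],[0,0,0,0,0,0,0],[0,0,0,0,0,0,0],[0,0,0,0,0,0,0],[0,0,0,0,0,0,0],[0,0,0,0,0,0,0],[0,0,0,0,0,0,0],[0,0,0,0,0,0,0],[0,0,0,0,0,0,0]])

```text
time_s: 11.08
tcp_pos: [0.6116, 0.0861, 0.1736]
eef_rot: [-180.0, -0.0, 0.0]
contact_force: [-0.1, 0.0, 0.4]
gripper_width: 0.0004
gripper_force: 0.0
```

>>> apply_moves(targets=[[0,0,0,0,0,0,0],[0,0,0,0,0,0,0],[0,0,0,0,0,0,0],[0,0,0,0,0,0,0],[0,0,0,0,0,0,0],[0,0,0,0,0,0,0],[0,0,0,0,0,0,0],[0,0,0,0,0,0,0],[0,0,0,0,0,0,0],[0,0,0,0,0,0,0],[0,0,0,0,0,0,0],[0,0,0,0,0,0,0]])

```text
time_s: 12.08
tcp_pos: [0.6116, 0.0861, 0.1736]
eef_rot: [-180.0, 0.0, 0.0]
contact_force: [0.4, 0.2, 0.2]
gripper_width: 0.0005
gripper_force: 0.0
```

```bash
python3 - <<'E'
from h import *
ims=[]
for n,(x,y,w,h) in {"scene":(235,150,90,110),"side":(160,100,90,110)}.items():
    c=capture(n)
    f=c["frame"][:,:,::-1][y:y+h,x:x+w]; ims.append(cv2.convertScaleAbs(cv2.resize(f,(400,489),interpolation=cv2.INTER_CUBIC),alpha=1.6))
cv2.imwrite("pics/over2.png",np.hstack(ims))
E
```

```text
(no output)
```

View pics/over2.png

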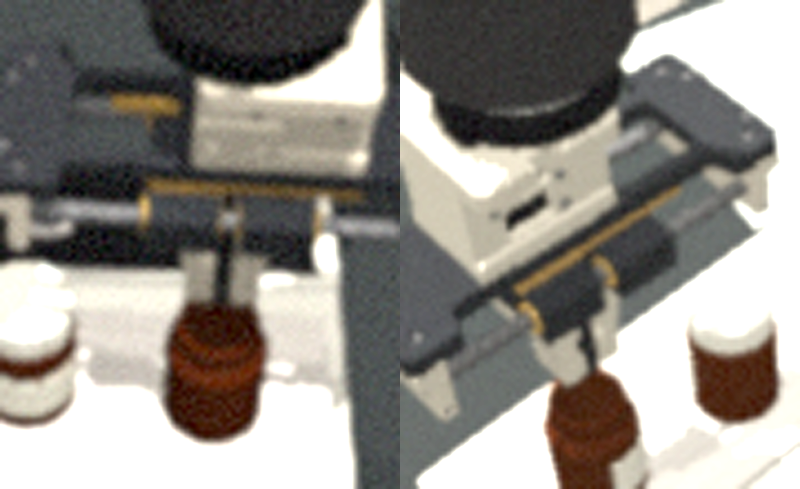

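The fingertips pointed at the centre of the mouth, about 2.5 cm above it, for more than 2.5 s. Now up and over to the cap.

>>> apply_moves(targets=[[0,0,0,-0.01,0,0,0],[0,0,0,-0.02,0,0,0],[0,0,0,-0.02,0,0,0],[0,-0.006,-0.008,0,0,0,0],[0,-0.013,-0.016,0,0,0,0],[0,-0.018,-0.022,0,0,0,0],[0,-0.018,-0.022,0,0,0,0],[0,-0.018,-0.022,0,0,0,0],[0,-0.018,-0.022,0,0,0,0],[0,-0.018,-0.022,0,0,0,0],[0,-0.018,-0.022,0,0,0,0],[0,-0.018,-0.022,0,0,0,0],[0,-0.018,-0.022,0,0,0,0],[0,-0.012,-0.016,0,0,0,0],[0,-0.006,-0.007,0,0,0,0],[0,0,0,0,0,0,0],[0,0,0,0,0,0,0],[0,0,0,0,0,0,0]])

```text
time_s: 13.68
tcp_pos: [0.4309, 0.3086, 0.2238]
eef_rot: [-180.0, -0.0, -0.0]
contact_force: [1.4, -0.2, -0.8]
gripper_width: 0.0006
gripper_force: 0.0
```

```bash
python3 - <<'E'
from h import *
print(get_state()["tcp_pos"],get_state()["eef_rot"])
c=capture("side"); f=c["frame"]; m=(f[310:370,145:205].min(-1)>110).astype(np.uint8)
k,l,st,ce=cv2.connectedComponentsWithStats(m)
for i in range(1,k): print("cap",ce[i]+[145,310],st[i,4])
c=capture("wrist"); cv2.imwrite("pics/w2.png",cv2.resize(c["frame"][:,:,::-1],(640,480)))
f=c["frame"];m=(f.min(-1)>110).astype(np.uint8);k,l,st,ce=cv2.connectedComponentsWithStats(m)
for i in range(1,k):
    if st[i,4]>100: print(st[i],onplane(c,ce[i],.014).round(4))
E
```

```text
[0.43088141 0.30857102 0.22376734] [-1.79997029e+02 -7.63030229e-03 -4.59258911e-03]
[ 213    0   75   65 4065] [0.5988 0.312  0.014 ]
[  387     0   125   176 10888] [0.5596 0.0777 0.014 ]
[454 123  27  27 387] [0.482 0.041 0.014]
[ 234  156   38   37 1081] [0.4326 0.3092 0.014 ]
[   0  347  152   25 1544] [0.1303 0.6104 0.014 ]
[193 363  17  21 288] [0.1191 0.3902 0.014 ]
[297 363  19  21 323] [0.1182 0.225  0.014 ]
```

View pics/w2.png

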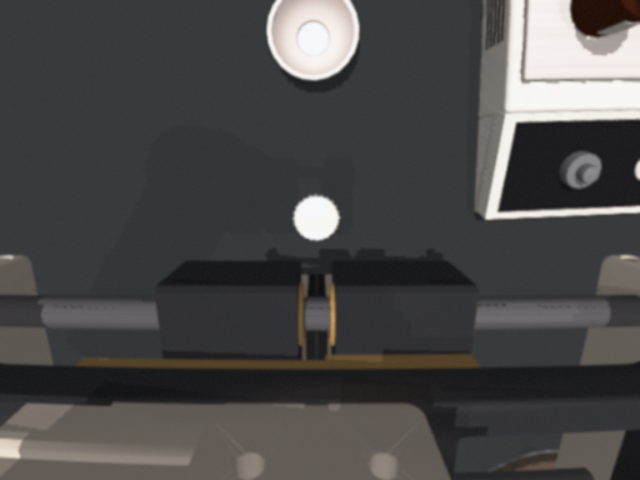

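The wrist view shows the cap, unmoved, at (316,218), dead ahead of the fingers. The dish at (313,35) is well clear. Descending.

>>> apply_moves(targets=[[0,0.001,0,0.01,0,0,0],[0,0,0,0.02,0,0,0],[0,0,0,0.025,0,0,0],[0,0,0,0.025,0,0,0],[0,0,0,0.025,0,0,0],[0,0,0,0.025,0,0,0],[0,0,0,0.018,0,0,0],[0,0,0,0.01,0,0,0],[0,0,0,0.005,0,0,0],[0,0,0,0,0,0,0],[0,0,0,0,0,0,0],[0,0,0,0,0,0,0],[0,0,0,0,0,0,0]])

```text
time_s: 14.87
tcp_pos: [0.432, 0.3096, 0.0617]
eef_rot: [-179.9, -0.1, 0.0]
contact_force: [0.2, 0.8, -0.0]
gripper_width: 0.0005
gripper_force: 0.0
```

>>> apply_moves(targets=[[0,0,0,0,0,0,0],[0,0,0,0,0,0,0],[0,0,0,0,0,0,0],[0,0,0,0,0,0,0],[0,0,0,0,0,0,0],[0,0,0,0,0,0,0],[0,0,0,0,0,0,0],[0,0,0,0,0,0,0],[0,0,0,0,0,0,0],[0,0,0,0,0,0,0],[0,0,0,0,0,0,0],[0,0,0,0,0,0,0],[0,0,0,0,0,0,0],[0,0,0,0,0,0,0],[0,0,0,0,0,0,0],[0,0,0,0,0,0,0],[0,0,0,0,0,0,0],[0,0,0,0,0,0,0],[0,0,0,0,0,0,0],[0,0,0,0,0,0,0]])

```text
time_s: 16.53
tcp_pos: [0.4316, 0.309, 0.0606]
eef_rot: [180.0, 0.0, 0.0]
contact_force: [0.6, 0.1, 0.0]
gripper_width: 0.0003
gripper_force: 0.0
```

>>> apply_moves(targets=[[0,0,0,0,0,0,0],[0,0,0,0,0,0,0],[0,0,0,0,0,0,0],[0,0,0,0,0,0,0],[0,0,0,0,0,0,0],[0,0,0,0,0,0,0],[0,0,0,0,0,0,0],[0,0,0,0,0,0,0],[0,0,0,0,0,0,0],[0,0,0,0,0,0,0],[0,0,0,0,0,0,0],[0,0,0,0,0,0,0]])

```text
time_s: 17.53
tcp_pos: [0.4316, 0.3091, 0.0606]
eef_rot: [-180.0, -0.0, 0.0]
contact_force: [0.3, 0.1, 0.3]
gripper_width: 0.0007
gripper_force: 0.0
```

Held for over 2.5 s at 2.5 cm above the cap. Raising 20 cm.

>>> apply_moves(targets=[[0,0,0,-0.01,0,0,0],[0,0,0,-0.02,0,0,0],[0,0,0,-0.025,0,0,0],[0,0,0,-0.025,0,0,0],[0,0,0,-0.025,0,0,0],[0,0,0,-0.025,0,0,0],[0,0,0,-0.025,0,0,0],[0,0,0,-0.025,0,0,0],[0,0,0,-0.015,0,0,0],[0,0,0,-0.007,0,0,0],[0,0,0,0,0,0,0],[0,0,0,0,0,0,0],[0,0,0,0,0,0,0],[0,0,0,0,0,0,0],[0,0,0,0,0,0,0],[0,0,0,0,0,0,0]])

```text
time_s: 18.87
tcp_pos: [0.4314, 0.3089, 0.2618]
eef_rot: [179.9, 0.0, 0.0]
contact_force: [-0.2, 0.1, -0.7]
gripper_width: 0.0005
gripper_force: 0.0
```

```bash
python3 - <<'E'
from h import *
s=get_state(); print(s["tcp_pos"],abs(s["qd"]).max()); print(close_job())
E
```

```text
[0.43138817 0.30885959 0.26176005] 0.2923890766981381
the job is handed in; nothing more can be done
None
```

I pressed the stop button fully in, pointed at the open jar's mouth and then at its loose cap (about 2.5 cm above each, for over 2 s), raised the hand 20 cm and handed the job in at about 19 s; no verdict came back.

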